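# Slide a cassette carrier up the ramp against the reader's hidden stop

### The arm

A 6-joint arm with a two-finger parallel gripper is mounted at the origin on a cart in front of the work surface, level with it; the furniture and walls round the work are solid. World frame = base frame: x ahead of the robot, y to its left, z up, the work surface at z = 0. Lengths are in m, angles in degrees, forces in N, time in s.
With the tool pointing down it reaches from about 0.375 to 0.9 m from the base axis. Payload 3.1 kg.
Tool frame: the origin (TCP) lies midway between the tips of the shut fingers; the grasp point (between the pads) lies 19 mm behind it; z points along the fingers, y is the direction in which the jaws open and shut (so a half turn about z gives the same grasp; the last joint's range is limited). The gripper opens to 87 mm and grips with 3 to 60 N. Pads are 19 mm wide; open, the fingers measure 117 mm over their backs; the gripper's body (75 mm by 190 mm) begins 51 mm behind the grasp point.
Start: joints at [-81.331, 30.224, 82.088, -0, 67.689, -10.227], TCP at [0.202, -0.591, 0.223] pointing down, gripper open.
Joint ranges: [-176.69, 176.69], [-43.24, 126.21], [12.49, 139.97], [-82, 262], [0, 151.66], [-163.58, 163.58]. Speed limits (degrees/s): [159.86, 159.86, 180, 180, 180, 180].

### API

Orientations are given as a 3x3 rotation matrix whose columns are the frame's x, y, z axes.
In Python, from rig import bot gives the robot as it stands.
- The arm moves only by the tool carry_out, never from a script. Its arguments are lists of equal length, an entry for each row: "grip": the gripper's target within -1 to 1 (fully open at 1, half-way at 0, shut at -1); "slide": the shift along the tool's x, y, z in mm, a list of three; "twist": the turn, a rotation vector about the tool's x, y, z in rad, a list of three. In form: {"grip": [grip, ...], "slide": [[dx, dy, dz], ...], "twist": [[wx, wy, wz], ...]}. A call has 1 to 12 rows; each row shifts and turns the pose as measured when the row begins, along the tool's axes as they then stand; what a row does not reach is not made up. A row lasts 1/10 s, in which the tool goes at most 50 mm and 8.59 degrees, less where a joint would pass 70% of its speed; a pose out of reach is approached as far as the arm can. A call is refused whole if a number of a shift passes 50 or a number of a turn 0.15, either way. A call with a gripper value outside its range is refused whole. The fingers move at their own pace and stop on an object; the grip force is fixed at half the most. Time passes only in rows, so rows that do not move let the fingers close. It gives the time, the measured TCP pose, the force and the opening at its end, in the units of the state.
- bot.read_state(): the state, without advancing time (a new reading comes with each control period).
- bot.capture(name): name is "scene" or "top"; returns a dict with "color" (480x640x3 uint8, red, green, blue), "depth" (480x640 float32, m along the optical axis (not along the pixel's ray), 0 where there is no reading), "fx", "fy", "cx", "cy" (pixels), "position" and "rotation" of the camera in the world. Camera axes: x right, y up, looking along -z (the intrinsics and any distortion apply to the point x, -y, -z); pixel columns grow to the right and rows downward; lengths in m; the calibration is good to about 2 mm. A picture is of the moment at which its call begins.
- bot.hand_in(): hands the job in, once; it reports no verdict.
The state is a dict: "time_s": time; "joint_positions": joint angles; "qvel": joint speeds; "tau": joint torques, N m; "position": TCP position; "tcp_rot": TCP orientation; "force": force on the tool from outside, world axes, zero at the start; "moment": the same for the moment, N m; "opening": opening from 0.0 (shut) to 1.0 (fully open).
Only numpy, scipy, OpenCV 4.12 (cv2) and the standard library are available. Lean on these libraries where they do the work, as an engineer would, in place of code of your own. Each camera call takes 0.05 s, during which the arm holds its last target.

### The job

Set the cassette carrier down on the lower part of the ramp, between the rails, with its cassette end uphill and still short of the hood. Then push it up the ramp under the reader's hood until it presses firmly against the sprung stop inside (the stop cannot be seen and is set differently each time, so go by feel, and gently: a hard shove damages the reader), and leave it resting against the stop. Do not disturb the timer, the green cup or the tape roll.

Things in the scene. Friction and masses are not known exactly. Their poses are not given: they have to be found in the camera images.
- carrier: cassette carrier: loose grey sled 150 mm long (x), 56 wide (y), 18 high, 0.35 to 0.7 kg, flat underside, flat tail face at x = -75 mm. Origin: centre of the underside (about the balance point); z up, x to the nose, the end with the white test cassette (62 x 37 x 6 mm, fixed on top at x = 9 to 71 mm)
- carrier_fin (a point): middle of the top edge of the carrier's grip fin, 45 mm above the underside at x = -12 mm. The fin is 10 mm thick (y), 32 mm long (x) and stands up from the carrier's top (18 mm); axes as the carrier
- carrier_nose (a point): middle of the lower edge of the carrier's nose, x = +75 mm from the carrier's origin; axes as the carrier
- carrier_tail (a point): middle of the carrier's flat tail face, 9 mm above the underside: where to push. Sliding up the ramp takes about 1 to 5 N and goes in small jerks; a pusher that drags downwards on the tail adds to the friction (up to 8 N), one that climbs a little does not; axes as the carrier
- ramp: fixed ramp: aluminium plate 100 mm wide, 305 long, rising at 8 degrees along +x. Origin: on the worktop under the middle of the foot edge; x uphill but horizontal, z up. Sliding face 20 mm high at x = 0. Two grey rails 8 mm high leave a channel 62 mm wide about y = 0, flared to 82 at the lowest 55 mm. Friction about 0.42 (varies by a fifth) holds the carrier wherever it is left on the slope
- reader: fixed white reader hood bridging the channel at the ramp's upper end. Origin: on the sliding face in the middle of the hood's mouth, 220 mm up the slope from the foot edge; axes as the ramp. 85 mm long, 100 wide; roof 34 mm above the sliding face inside, 60 outside, so the carrier's fin stays outside. More than 16 N on the hood or the stop in it damages it
- stop_nearest (a point): on the sliding face 26 mm up the slope inside the hood: the nearest place of the stop's face; it is truly 0 to 24 mm further, set anew each time, not measured. The stop is a sprung, damped rubber-faced buffer 40 mm wide, 4 to 16 mm above the face; it gives 0.6 N per mm for 9.5 mm, then is solid; firmly home is 4 mm in or more. Let go, the carrier is pushed back a little until friction holds it
- timer: bystander: white count-down timer, 62 x 78 x 21 mm, lying on the worktop; origin: centre of its underside
- green_cup: bystander: small green measuring cup, 47 mm across, 38 mm high; origin: centre of its underside
- tape_roll: bystander: roll of tape lying flat, 96 mm across, 25 mm high; origin: centre of its underside

How it is judged (in metres and radians):
On the way, in this order (a step that is already met when the one before it is completed fails the run):
1. the carrier lies on the lower part of the ramp between the rails, nose uphill and short of the hood (angle between carrier's own z axis and vertical between 0.09 and 0.19 rad and y of carrier in the frame of ramp between -0.008 and 0.008 m and angle between the y axis of carrier and the y axis of ramp, either way round below 0.08 rad and contact force between carrier and ramp above 0.5 N and x of carrier_nose in the frame of reader below 0 m and x of carrier_nose in the frame of ramp above 0.1 m), for 0.2 s.
2. the carrier is pressed against the stop inside the hood with more than 2 N (angle between carrier's own z axis and vertical between 0.09 and 0.19 rad and y of carrier in the frame of ramp between -0.008 and 0.008 m and angle between the y axis of carrier and the y axis of ramp, either way round below 0.08 rad and contact force between carrier and reader above 2 N and x of carrier_nose in the frame of reader above 0.02 m), for 0.2 s.
At the end, for the whole second after the job is handed in: the carrier rests on the ramp between the rails (within 8 mm of the middle, within 0.08 rad), its nose more than 20 mm inside the hood and still bearing on the sprung stop with more than 0.1 N, at rest and released (angle between carrier's own z axis and vertical between 0.09 and 0.19 rad and y of carrier in the frame of ramp between -0.008 and 0.008 m and angle between the y axis of carrier and the y axis of ramp, either way round below 0.08 rad and contact force between carrier and reader above 0.1 N and x of carrier_nose in the frame of reader above 0.02 m and contact force between carrier and ramp above 0.5 N and linear speed of carrier below 0.005 m/s and angular speed of carrier below 0.05 rad/s); the robot touches nothing.
It fails at once if the reader (hood or stop) is pushed by anything with more than 16 N (contact force between reader and anything else above 16 N).
It fails at once if the timer is moved more than 20 mm (distance of timer from where it was at the start of the episode above 0.02 m).
It fails at once if the green cup is moved more than 20 mm (distance of green_cup from where it was at the start of the episode above 0.02 m).
It fails at once if the tape roll is moved more than 20 mm (distance of tape_roll from where it was at the start of the episode above 0.02 m).
It also fails if it takes over 67 s, if anything falls off the work surface, if the arm or the gripper's body presses on something with over 40 N, if the wrist force passes 120 N, or if a joint passes its speed limit or range.

## Working session

There is one attempt and no reset: what is moved stays moved. The work goes in short steps, Python scripts to look and compute and a tool call to move; the robot and the scene stay as the last step left them, time stands still between calls to the robot, and variables do not carry over. Pictures are saved under pics/ and viewed, and the job is handed in when it is done.

Besides the shell and the picture viewer there is one more tool, called after "Request:" as name(argument=value, ...), one argument or row to a line, values as JSON. carry_out: Moves the arm, as the interface text tells. Its arguments: {"type":"object","properties":{"grip":{"type":"array"},"slide":{"type":"array"},"twist":{"type":"array"}},"required":["grip","slide","twist"]}

```bash
mkdir -p pics; ls; cat > h.py <<'E'
import numpy as np, cv2
from rig import bot
def cap(n,f):
    c=bot.capture(n); cv2.imwrite('pics/'+f,c['color'][:,:,::-1]); np.savez(''+f+'.npz',**{k:np.array(v) for k,v in c.items()}); return c
def cloud(c):
    d=c['depth'];v,u=np.mgrid[0:480,0:640]
    p=np.stack([(u-c['cx'])/c['fx']*d,-(v-c['cy'])/c['fy']*d,-d],-1)
    w=p@np.array(c['rotation']).T+np.array(c['position']); w[d==0]=np.nan; return w
E
python3 - <<'E'
from h import *
for n in ('scene','top'):
    c=cap(n,n+'0.png'); print([ (k,c[k]) for k in c if k not in('color','depth')])
s=bot.read_state(); print(s)
E
```

```text
pics
[('fx', 586.3396141617286), ('fy', 586.3396141617286), ('cx', 317.4975229727617), ('cy', 241.68454923913256), ('position', array([0.07823763, 0.81180322, 0.93855901])), ('rotation', array([[-0.85763334,  0.37358035, -0.35341588],
       [-0.5141566 , -0.60900087,  0.60395442],
       [ 0.01039493,  0.69968255,  0.71437825]]))]
[('fx', 621.8962069442807), ('fy', 621.8962069442807), ('cx', 322.9134204263473), ('cy', 240.42841782419634), ('position', array([0.35361342, 0.07797969, 1.19814744])), ('rotation', array([[ 0.00403826,  0.98841792, -0.1517027 ],
       [-0.99998852,  0.00438289,  0.00193743],
       [ 0.00257989,  0.15169313,  0.98842427]]))]
{'time_s': 0.1, 'joint_positions': array([-8.13308958e+01,  3.02740469e+01,  8.21471413e+01,  8.00591911e-04,
        6.76901313e+01, -1.02265571e+01]), 'qvel': array([ 0.08238019, -0.09561553, -0.13651414,  0.05237143,  0.01981206,
        0.03618177]), 'tau': array([-1.90542323e-04, -4.40986025e+01, -1.77151179e+01,  6.35068375e-02,
        5.33933763e-02, -3.92071365e-05]), 'position': array([ 0.20234427, -0.59065828,  0.22167569]), 'tcp_rot': array([[ 9.46111656e-01,  3.23840478e-01, -2.80068267e-04],
       [ 3.23840402e-01, -9.46109770e-01,  1.92264229e-03],
       [ 3.57654074e-04, -1.90973170e-03, -9.99998113e-01]]), 'force': array([ 0.92308593, -0.01845551, -0.36068795]), 'moment': array([-0.02193504,  0.02241343,  0.02425398]), 'opening': 0.9996009847202149}
```

View pics/scene0.png

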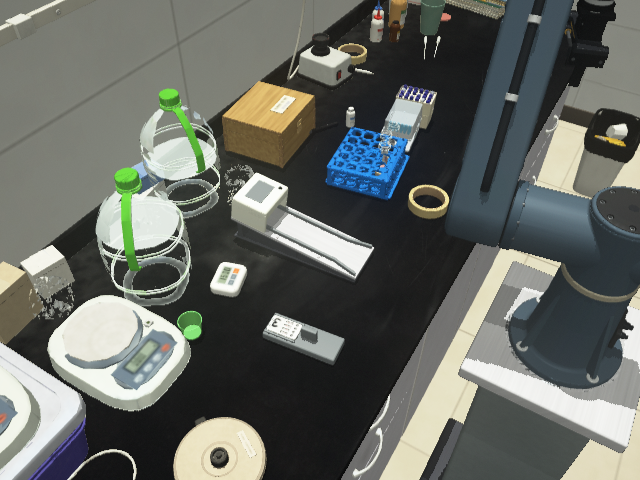

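View pics/top0.png

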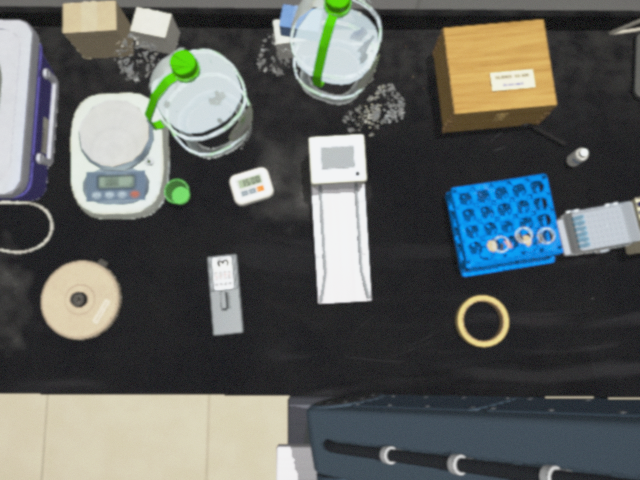

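The top view shows the carrier at about (226,295), cassette end up (+x). The ramp foot is near (344,302) and the hood at (338,160). The timer is at (251,187), the cup at (178,191) and the tape at (482,321). Next I measure them from depth.

```bash
python3 - <<'E'
from h import *
for n in ('top','scene'):
    c=dict(np.load(n+'0.png.npz')); w=cloud(c)
    ok=np.isfinite(w[...,2])
    X,Y,Z=w[...,0],w[...,1],w[...,2]
    print(n,'table z',np.nanmedian(Z[(Z<0.01)&(Z>-0.02)&(X>0.4)&(X<0.7)]))
    # carrier
    x0,y0=0.44,0.23
    # region from top px
    if n=='top':
        print(w[295,226],w[275,222],w[302,344],w[250,340],w[160,338],w[320,240],w[187,251],w[191,178])
    for nm,(xa,xb,ya,yb,za,zb) in dict(carrier=(.3,.56,.15,.35,.010,.024),fin=(.3,.56,.15,.35,.033,.06)).items():
        m=ok&(X>xa)&(X<xb)&(Y>ya)&(Y<yb)&(Z>za)&(Z<zb)
        P=w[m][:,:2].astype(np.float32)
        if len(P)>5:
            r=cv2.minAreaRect(P*1000); print(nm,len(P),r,'z',np.median(Z[m]),'mean',P.mean(0))
            print(cv2.boxPoints(r).round(1).tolist())
    m=ok&(X>.3)&(X<.85)&(Y>-.08)&(Y<.15)&(Z>.012)&(Z<.15)
    P=w[m]; print('ramp ext',P.min(0),P.max(0))
    m2=m&(Z>0.065)
    r=cv2.minAreaRect((w[m&(Z>.09)][:,:2]*1000).astype(np.float32));print('hood',r,cv2.boxPoints(r).round(1).tolist(), np.median(Z[m&(Z>.09)]))
    low=m&(Z<.07); r=cv2.minAreaRect((w[low][:,:2]*1000).astype(np.float32));print('low',r,cv2.boxPoints(r).round(1).tolist())
E
```

```text
top table z 0.00126353260580081
[0.42865728 0.25703163 0.02927995] [0.46682448 0.2665665  0.02331043] [ 4.18087805e-01  3.46490224e-02 -2.70078295e-04] [0.5142809  0.0433064  0.03291861] [0.66448786 0.04948673 0.1211633 ] [0.38253182 0.23116934 0.01761057] [0.63820909 0.21545351 0.02231029] [0.6343755  0.36131966 0.00202758]
carrier 1814 ((431.29937744140625, 262.0009765625), (149.95254516601562, 56.95111846923828), 6.512099266052246) z 0.019586691265230716 mean [0.42222077 0.25999027]
[[353.6000061035156, 281.79998779296875], [360.0, 225.1999969482422], [509.0, 242.1999969482422], [502.6000061035156, 298.79998779296875]]
fin 110 ((419.32391357421875, 261.09307861328125), (31.854951858520508, 10.407357215881348), 5.460607528686523) z 0.045284255131181506 mean [0.41917053 0.26007065]
[[403.0, 264.79998779296875], [404.0, 254.39999389648438], [435.70001220703125, 257.3999938964844], [434.70001220703125, 267.79998779296875]]
ramp ext [ 0.41476503 -0.07981666  0.01308107] [0.84998461 0.13072569 0.14997641]
hood ((737.1025390625, 54.536651611328125), (225.79469299316406, 147.0625), 0.0512
[... 1055 characters left out ...]
00030517578], [431.8999938964844, 268.3999938964844]]
ramp ext [ 0.41261656 -0.07907903  0.01206243] [0.84993998 0.13002595 0.14999351]
hood ((736.2313232421875, 55.29596710205078), (227.25323486328125, 141.90830993652344), 0.017322350293397903) [[622.5999755859375, 126.19999694824219], [622.5999755859375, -15.699999809265137], [849.9000244140625, -15.600000381469727], [849.7999877929688, 126.30000305175781]] 0.11599177578540676
low ((639.9984741210938, 6.926727294921875), (442.123779296875, 203.79356384277344), 5.738123416900635) [[409.8999938964844, 86.19999694824219], [430.20001220703125, -116.5999984741211], [870.0999755859375, -72.4000015258789], [849.7999877929688, 130.39999389648438]]
```

```bash
python3 - <<'E'
from h import *
Pn=[]
for n in ('top','scene'):
    c=dict(np.load(n+'0.png.npz')); w=cloud(c)
    X,Y,Z=w[...,0],w[...,1],w[...,2]
    ok=np.isfinite(Z)
    b=ok&(X>.4)&(X<.72)&(Y>-.03)&(Y<.12)
    # hood top
    h=b&(Z>.09); r=cv2.minAreaRect((w[h][:,:2]*1000).astype(np.float32)); print(n,'hood',np.round(r[0],1),np.round(r[1],1),r[2],w[h].max(0),np.percentile(w[h],[2,98],axis=0))
    # ramp by x slices: y extents for z>8mm
    xs=[];ce=[]
    for x in np.arange(.43,.62,.02):
        s=b&(abs(X-x)<.004)&(Z>.012)
        y=np.sort(Y[s]); 
        mid=s&(abs(Y-np.median(y))<.02); 
        print(round(x,3),'y',y[:2].round(4),y[-2:].round(4),'ctr',round((y[1]+y[-2])/2,4),'wid',round(y[-2]-y[1],4),'z',np.median(Z[mid]).round(4))
        xs.append(x);ce.append((y[1]+y[-2])/2)
    f=np.polyfit(xs,ce,1); print('yaw',np.degrees(np.arctan(f[0])),'y at .42',np.polyval(f,.42))
    m=b&(Z>.015)&(X>.44)&(X<.58)&(abs(Y-np.polyval(f,X))<.022)
    A=np.c_[w[m][:,:2],np.ones(m.sum())]; k=np.linalg.lstsq(A,w[m][:,2],rcond=None)[0]; print('plane',k,'slope',np.degrees(np.arctan(np.hypot(*k[:2]))),'dir',np.degrees(np.arctan2(k[1],k[0])),'rms',np.std(A@k-w[m][:,2]))
    foot=b&(Z>.01)&(X<.5); print('min x',np.sort(X[foot])[:5])
    for y in np.arange(-.01,.08,.01):
        s=b&(abs(Y-y)<.003)&(Z>.011); print(round(y,3),X[s].min().round(4),end=' ')
    print()
E
python3 - <<'E'
import cv2
for f,(r0,r1,c0,c1) in {'top0':(120,320,280,400),'scene0':(160,300,200,400)}.items():
    i=cv2.imread(f'pics/{f}.png')[r0:r1,c0:c1]; k=min(800/i.shape[1],600/i.shape[0]); cv2.imwrite(f'pics/{f}z.png',cv2.resize(i,None,fx=k,fy=k,interpolation=cv2.INTER_CUBIC))
E
```

```text
top hood [668.6  51.5] [85.  99.9] 3.7727274894714355 [0.71296685 0.10363472 0.12780427] [[0.62714106 0.00431427 0.10562018]
 [0.7083056  0.09963467 0.12458807]]
0.43 y [-0.0139 -0.0138] [0.0845 0.0845] ctr 0.0354 wid 0.0983 z 0.0225
0.45 y [-0.0116 -0.0116] [0.0865 0.0865] ctr 0.0375 wid 0.0981 z 0.0255
0.47 y [-0.0101 -0.01  ] [0.0885 0.0885] ctr 0.0392 wid 0.0985 z 0.0283
0.49 y [-0.0099 -0.0097] [0.0886 0.0886] ctr 0.0394 wid 0.0983 z 0.0313
0.51 y [-0.0076 -0.0076] [0.0906 0.0906] ctr 0.0415 wid 0.0982 z 0.0345
0.53 y [-0.0059 -0.0056] [0.0925 0.0926] ctr 0.0435 wid 0.0982 z 0.0371
0.55 y [-0.0059 -0.0059] [0.0926 0.0927] ctr 0.0434 wid 0.0985 z 0.0398
0.57 y [-0.0039 -0.0038] [0.0946 0.0946] ctr 0.0454 wid 0.0984 z 0.0431
0.59 y [-0.0038 -0.002 ] [0.0966 0.0966] ctr 0.0473 wid 0.0986 z 0.0459
0.61 y [-0.0017 -0.0017] [0.0967 0.0967] ctr 0.0475 wid 0.0984 z 0.048
yaw 3.861097437502819 y at .42 0.035258071719815334
plane [ 0.14400498  0.01207654 -0.03980899] slope 8.222914971437568 dir 4.793721443411471 rms 0.002304546877752557
min x [0.41476503 0.41493399 0.41493624 0.41495092 0
[... 637 characters left out ...]
.033
0.53 y [-0.0075 -0.0063] [0.093  0.0931] ctr 0.0433 wid 0.0993 z 0.0358
0.55 y [-0.0055 -0.005 ] [0.0932 0.0935] ctr 0.0441 wid 0.0981 z 0.0384
0.57 y [-0.0077 -0.0066] [0.0944 0.0977] ctr 0.0439 wid 0.101 z 0.0416
0.59 y [-0.0055 -0.0038] [0.0951 0.0996] ctr 0.0457 wid 0.0989 z 0.0438
0.61 y [-0.0024 -0.002 ] [0.0977 0.0984] ctr 0.0478 wid 0.0997 z 0.0469
yaw 3.229974680062293 y at .42 0.0363611216991631
plane [ 0.13871448  0.01032176 -0.03838734] slope 7.918915120988589 dir 4.255543928174726 rms 0.0019280562560857037
min x [0.41261656 0.41284337 0.41374618 0.41415823 0.41419116]
-0.01 0.4198 0.0 0.4193 0.01 0.4177 0.02 0.4178 0.03 0.4166 0.04 0.4168 0.05 0.4142 0.06 0.4142 0.07 0.4145
```

View pics/top0z.png

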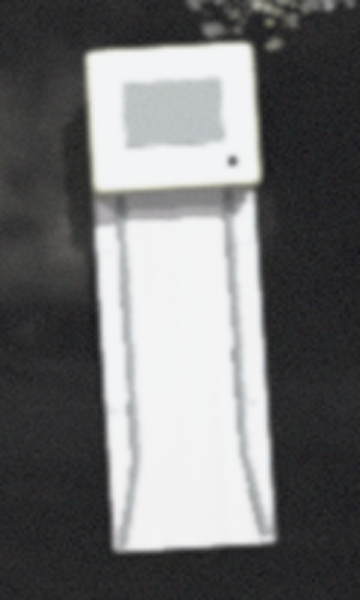

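Request:
carry_out(
  grip=[1, 1, 1, 1, 1, 1, 1, 1, 1, 1],
  slide=[
    [36, -20, 0],
    [36, -20, 0],
    [36, -20, 0],
    [36, -20, 0],
    [36, -20, 0],
    [36, -20, 0],
    [36, -20, 0],
    [36, -20, 0],
    [36, -20, 0],
    [0, 0, 0],
  ],
  twist=[
    [0, 0, 0],
    [0, 0, 0],
    [0, 0, 0],
    [0, 0, 0],
    [0, 0, 0],
    [0, 0, 0],
    [0, 0, 0],
    [0, 0, 0],
    [0, 0, 0],
    [0, 0, 0],
  ],
)

```text
time_s: 1.1
position: [0.4571, -0.306, 0.2171]
tcp_rot: [[0.948, 0.318, -0.004], [0.318, -0.948, 0.007], [-0.001, -0.008, -1.0]]
force: [-0.9, -0.0, 0.2]
opening: 1.002
```

Request:
carry_out(
  grip=[1, 1, 1, 1, 1, 1, 1, 1, 1, 1, 1, 1],
  slide=[
    [12, -45, 2],
    [12, -45, 5],
    [12, -45, 5],
    [12, -45, 5],
    [12, -45, 5],
    [12, -45, 5],
    [12, -45, 5],
    [12, -45, 5],
    [12, -45, 5],
    [12, -45, 5],
    [12, -45, 5],
    [12, -45, 5],
  ],
  twist=[
    [0, 0, 0],
    [0, 0, 0],
    [0, 0, 0],
    [0, 0, 0],
    [0, 0, 0],
    [0, 0, 0],
    [0, 0, 0],
    [0, 0, 0],
    [0, 0, 0],
    [0, 0, 0],
    [0, 0, 0],
    [0, 0, 0],
  ],
)

```text
time_s: 2.3
position: [0.4253, 0.2567, 0.1574]
tcp_rot: [[0.953, 0.304, 0.001], [0.304, -0.953, -0.003], [-0.0, 0.003, -1.0]]
force: [1.5, -0.8, -1.0]
opening: 0.997
```

```bash
cat >> h.py <<'E'
def to(p,yaw,pitch=0):
    """remaining slide (mm, tool axes) and twist (rad, tool axes) to reach pos p with tool x at yaw (deg), nose-up pitch"""
    from scipy.spatial.transform import Rotation as Ro
    s=bot.read_state(); R=s['tcp_rot']
    a=np.radians(yaw); t=np.radians(pitch)
    h=np.array([np.cos(a),np.sin(a),0]); z=np.array([0,0,1.])
    x=h*np.cos(t)+z*np.sin(t); zz=-(z*np.cos(t)-h*np.sin(t)); y=np.cross(zz,x)
    T=np.c_[x,y,zz]
    print('t',s['time_s'],'pos',s['position'].round(4),'slide',(R.T@(np.array(p)-s['position'])*1000).round(1),'twist',Ro.from_matrix(R.T@T).as_rotvec().round(4),'slide in target axes',(T.T@(np.array(p)-s['position'])*1000).round(1),'F',s['force'].round(2),'op',round(s['opening'],3))
E
python3 -c "
from h import *
to([.418,.2607,.10],6.4)"
```

```text
t 2.3 pos [0.4253 0.2567 0.1574] slide [-5.7 -6.3 57.4] twist [ 0.0034 -0.0003  0.1972] slide in target axes [-6.8 -4.8 57.4] F [ 1.53 -0.78 -0.95] op 0.997
```

Request:
carry_out(
  grip=[1, 1, 1, 1, 1],
  slide=[
    [-3, -3, 15],
    [-3, -3, 20],
    [0, 0, 20],
    [0, 0, 0],
    [0, 0, 0],
  ],
  twist=[
    [0.003, 0, 0.1],
    [0, 0, 0.1],
    [0, 0, 0],
    [0, 0, 0],
    [0, 0, 0],
  ],
)

```text
time_s: 2.8
position: [0.4188, 0.2659, 0.1001]
tcp_rot: [[0.994, 0.111, 0.003], [0.111, -0.994, 0.0], [0.003, -0.0, -1.0]]
force: [-0.3, 0.6, 0.0]
opening: 1.001
```

```bash
python3 -c "
from h import *
to([.418,.2607,.022],6.4)"
```

```text
t 2.8 pos [0.4188 0.2659 0.1001] slide [-1.6  5.1 78.1] twist [-0.     -0.0029 -0.0006] slide in target axes [-1.4  5.1 78.1] F [-0.34  0.6   0.04] op 1.001
```

Request:
carry_out(
  grip=[1, 1, 1, 1, 1, 1],
  slide=[
    [-1, 4, 20],
    [0, 0, 20],
    [0, 0, 20],
    [0, 0, 14],
    [0, 0, 0],
    [0, 0, 0],
  ],
  twist=[
    [0, 0, 0],
    [0, 0, 0],
    [0, 0, 0],
    [0, 0, 0],
    [0, 0, 0],
    [0, 0, 0],
  ],
)

```text
time_s: 3.4
position: [0.4264, 0.2604, 0.03]
tcp_rot: [[0.994, 0.107, 0.016], [0.107, -0.994, 0.004], [0.016, -0.002, -1.0]]
force: [-0.7, 0.0, 0.0]
opening: 0.998
```

```bash
python3 -c "
from h import *
to([.418,.2607,.022],6.4)
cap('scene','s1.png')
i=cv2.imread('pics/s1.png')[220:400,200:420]; cv2.imwrite('pics/s1z.png',cv2.resize(i,None,fx=3,fy=3))"
```

```text
t 3.4 pos [0.4264 0.2604 0.03  ] slide [-8.4 -1.2  7.8] twist [-0.0022 -0.0161 -0.0043] slide in target axes [-8.3 -1.2  8. ] F [-0.66  0.02  0.04] op 0.998
```

View pics/s1z.png

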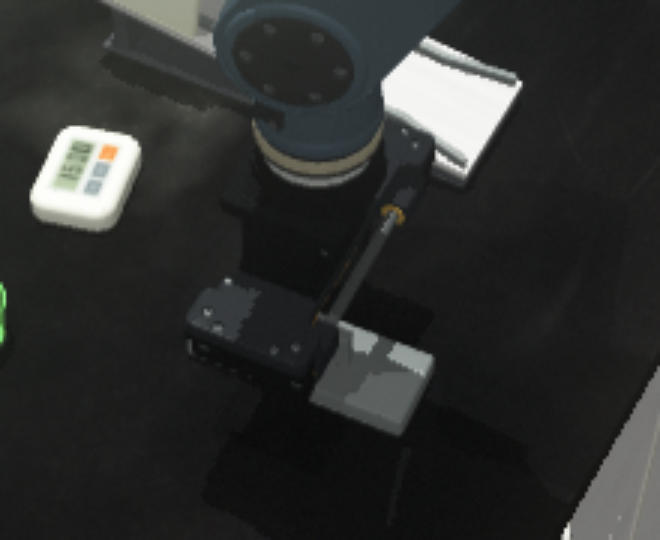

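The jaws straddle the fin, but the tool has drifted +8 mm in x. I'll correct that, then close.

Request:
carry_out(
  grip=[1, 1, 1, 1],
  slide=[
    [-5, -1, 3],
    [-3, 0, 4],
    [0, 0, 0],
    [0, 0, 0],
  ],
  twist=[
    [0, -0.016, 0],
    [0, 0, 0],
    [0, 0, 0],
    [0, 0, 0],
  ],
)

```text
time_s: 3.85
position: [0.4195, 0.2611, 0.0253]
tcp_rot: [[0.994, 0.107, 0.004], [0.107, -0.994, 0.004], [0.004, -0.003, -1.0]]
force: [-0.7, 0.9, -0.2]
opening: 1.0
```

```bash
python3 -c "
from h import *
to([.418,.2607,.022],6.4)"
```

```text
t 3.85 pos [0.4195 0.2611 0.0253] slide [-1.6  0.2  3.3] twist [-0.0034 -0.0042 -0.0043] slide in target axes [-1.5  0.2  3.3] F [-0.69  0.94 -0.2 ] op 1.0
```

Request:
carry_out(
  grip=[1, -1, -1, -1, -1, -1, -1, -1, -1, -1],
  slide=[
    [-1, 0, 3],
    [0, 0, 0],
    [0, 0, 0],
    [0, 0, 0],
    [0, 0, 0],
    [0, 0, 0],
    [0, 0, 0],
    [0, 0, 0],
    [0, 0, 0],
    [0, 0, 0],
  ],
  twist=[
    [0, -0.004, 0],
    [0, 0, 0],
    [0, 0, 0],
    [0, 0, 0],
    [0, 0, 0],
    [0, 0, 0],
    [0, 0, 0],
    [0, 0, 0],
    [0, 0, 0],
    [0, 0, 0],
  ],
)

```text
time_s: 4.85
position: [0.4186, 0.2612, 0.0222]
tcp_rot: [[0.994, 0.108, -0.0], [0.108, -0.994, 0.004], [0.0, -0.004, -1.0]]
force: [0.3, -1.1, 0.1]
opening: 0.263
```

```bash
python3 -c "
from h import *
to([.418,.2607,.022],6.4)"
```

```text
t 4.85 pos [0.4186 0.2612 0.0222] slide [-0.6  0.4  0.2] twist [-0.0035 -0.0003 -0.0039] slide in target axes [-0.6  0.4  0.2] F [ 0.33 -1.05  0.1 ] op 0.263
```

Request:
carry_out(
  grip=[-1, -1, -1, -1, -1, -1, -1, -1, -1],
  slide=[
    [0, 0, 0],
    [0, 0, 0],
    [0, 0, 0],
    [0, 0, 0],
    [0, 0, -10],
    [0, 0, -20],
    [0, 0, -25],
    [0, 0, -25],
    [0, 0, 0],
  ],
  twist=[
    [0, 0, 0],
    [0, 0, 0],
    [0, 0, 0],
    [0, 0, 0],
    [0, 0, 0],
    [0, 0, 0],
    [0, 0, 0],
    [0, 0, 0],
    [0, 0, 0],
  ],
)

```text
time_s: 5.75
position: [0.4156, 0.2599, 0.1038]
tcp_rot: [[0.994, 0.107, -0.008], [0.107, -0.994, 0.001], [-0.008, -0.002, -1.0]]
force: [0.6, 0.5, -4.2]
opening: 0.112
```

```bash
python3 -c "
from h import *
to([.418,.2607,.1],6.4)
cap('scene','s2.png')
i=cv2.imread('pics/s2.png')[160:400,180:480]; cv2.imwrite('pics/s2z.png',cv2.resize(i,None,fx=2.5,fy=2.5))"
```

```text
t 5.75 pos [0.4156 0.2599 0.1038] slide [ 2.5 -0.5  3.8] twist [-0.0018  0.0082 -0.004 ] slide in target axes [ 2.5 -0.5  3.8] F [ 0.55  0.55 -4.18] op 0.112
```

View pics/s2z.png

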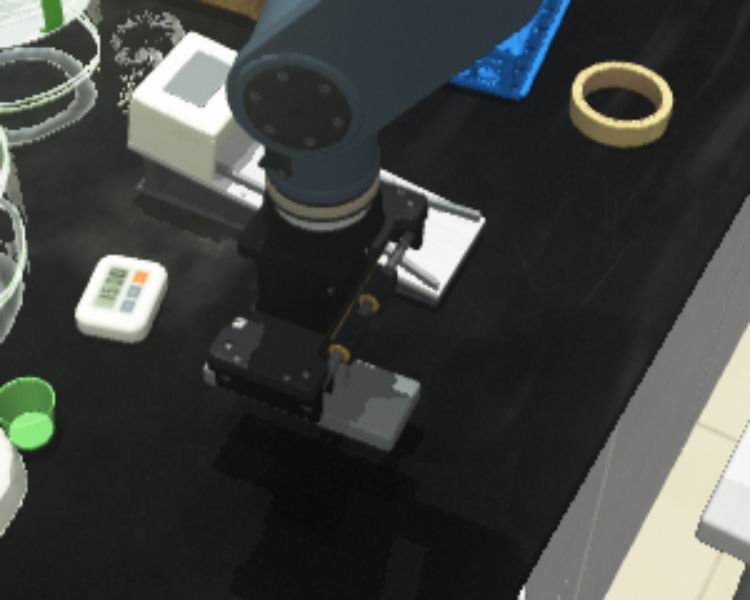

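```bash
cat >> h.py <<'E'
YAW=3.9
def P(s,n,lat=0,O=(.417,.0352),yaw=YAW):
    a=np.radians(yaw);t=np.radians(8);h=np.array([np.cos(a),np.sin(a),0]);z=np.array([0,0,1.]);l=np.array([-h[1],h[0],0])
    return np.array([O[0],O[1],.020])+s/1e3*(np.cos(t)*h+np.sin(t)*z)+n/1e3*(np.cos(t)*z-np.sin(t)*h)+lat/1e3*l
E
python3 -c "
from h import *
print(P(93,80),P(93,22))
to(P(93,80),3.9,8)"
```

```text
[0.4977736  0.04070659 0.11216454] [0.50582695 0.04125561 0.054729  ]
t 5.8 pos [0.4145 0.2596 0.1025] slide [ 59.2 226.5 -10.5] twist [-0.0037  0.1506  0.0394] slide in target axes [ 68.8 224.   -0. ] F [ 0.03 -0.52 -3.73] op 0.113
```

Request:
carry_out(
  grip=[-1, -1, -1, -1, -1, -1, -1, -1, -1, -1, -1, -1],
  slide=[
    [0, 0, -30],
    [7, 25, 0],
    [7, 25, 0],
    [7, 25, 0],
    [7, 25, 0],
    [7, 25, 0],
    [7, 25, 0],
    [7, 25, 0],
    [7, 25, 0],
    [7, 20, 0],
    [0, 0, 0],
    [0, 0, 0],
  ],
  twist=[
    [0, 0, 0],
    [0, 0.05, 0],
    [0, 0.05, 0],
    [0, 0.04, 0.04],
    [0, 0, 0],
    [0, 0, 0],
    [0, 0, 0],
    [0, 0, 0],
    [0, 0, 0],
    [0, 0, 0],
    [0, 0, 0],
    [0, 0, 0],
  ],
)

```text
time_s: 7.0
position: [0.4821, 0.0371, 0.1217]
tcp_rot: [[0.993, 0.068, 0.093], [0.067, -0.998, 0.014], [0.094, -0.008, -0.996]]
force: [-0.8, -0.2, -3.9]
opening: 0.114
```

```bash
python3 -c "
from h import *
to(P(93,55),3.9,8)"
```

```text
t 7.0 pos [0.4821 0.0371 0.1217] slide [16.  -2.2 36. ] twist [-0.0076  0.0456 -0.0011] slide in target axes [14.4 -2.5 36.7] F [-0.84 -0.16 -3.92] op 0.114
```

Request:
carry_out(
  grip=[-1, -1, -1, -1, -1, -1],
  slide=[
    [7, -1, 12],
    [7, -1, 12],
    [0, 0, 11],
    [0, 0, 0],
    [0, 0, 0],
    [0, 0, 0],
  ],
  twist=[
    [-0.007, 0.045, 0],
    [0, 0, 0],
    [0, 0, 0],
    [0, 0, 0],
    [0, 0, 0],
    [0, 0, 0],
  ],
)

```text
time_s: 7.6
position: [0.4967, 0.0443, 0.0839]
tcp_rot: [[0.989, 0.071, 0.128], [0.07, -0.997, 0.013], [0.129, -0.003, -0.992]]
force: [-0.0, -0.0, -3.9]
opening: 0.107
```

```bash
python3 -c "
from h import *
to(P(93,36),3.9,8)
c=cap('top','t3.png'); i=cv2.imread('pics/t3.png')[120:330,270:420]; cv2.imwrite('pics/t3z.png',cv2.resize(i,None,fx=2.8,fy=2.8))
c=cap('scene','s3.png'); i=cv2.imread('pics/s3.png')[150:330,220:420]; cv2.imwrite('pics/s3z.png',cv2.resize(i,None,fx=3,fy=3))
"
```

```text
t 7.6 pos [0.4967 0.0443 0.0839] slide [ 5.   3.7 16. ] twist [-0.0039  0.0107  0.0027] slide in target axes [ 4.8  3.7 16.1] F [-0.03 -0.05 -3.87] op 0.107
```

View pics/t3z.png

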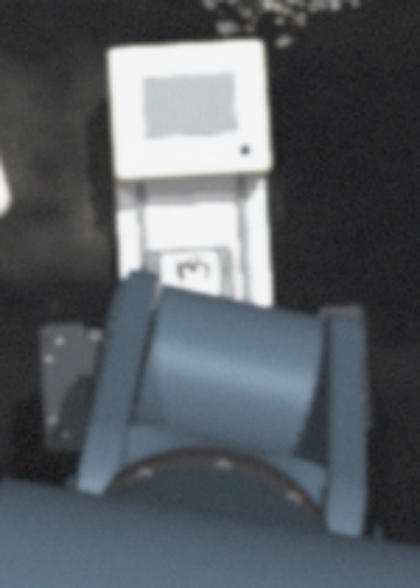

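View pics/s3z.png

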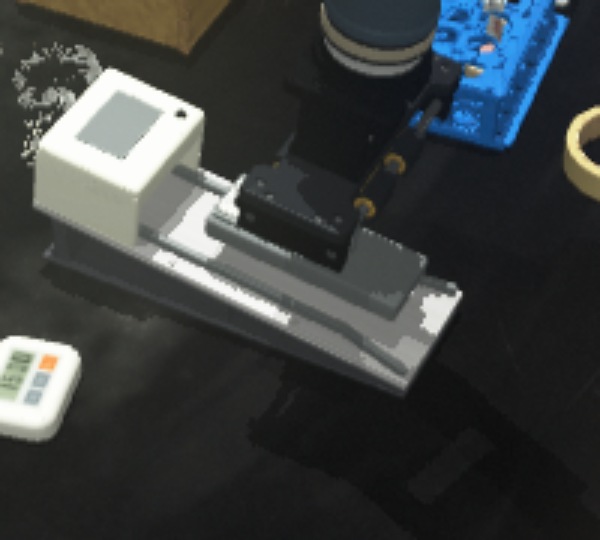

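Request:
carry_out(
  grip=[-1, -1, -1, -1, -1],
  slide=[
    [5, 4, 8],
    [0, 0, 6],
    [0, 0, 0],
    [0, 0, 0],
    [0, 0, 0],
  ],
  twist=[
    [-0.004, 0.01, 0],
    [0, 0, 0],
    [0, 0, 0],
    [0, 0, 0],
    [0, 0, 0],
  ],
)

```text
time_s: 8.2
position: [0.5055, 0.0398, 0.0707]
tcp_rot: [[0.987, 0.07, 0.142], [0.069, -0.998, 0.008], [0.142, 0.002, -0.99]]
force: [-0.3, -1.0, -3.9]
opening: 0.114
```

```bash
python3 -c "
from h import *
to(P(93,22),3.9,8)
c=cap('top','t4.png'); i=cv2.imread('pics/t4.png')[170:250,300:390]; cv2.imwrite('pics/t4z.png',cv2.resize(i,None,fx=6,fy=6,interpolation=cv2.INTER_CUBIC))
to(P(93,22),3.9,8)
w=cloud(c)
for v in range(205,222,3):
    print(v,[(int(u),*(w[v,u]*1000).round(0)) for u in range(318,372,3)])
"
```

```text
t 8.2 pos [0.5055 0.0398 0.0707] slide [-1.8 -1.4 15.8] twist [ 0.0014 -0.0033  0.0019] slide in target axes [-1.8 -1.4 15.8] F [-0.26 -1.03 -3.87] op 0.114
t 8.25 pos [0.5056 0.0398 0.0707] slide [-1.9 -1.4 15.9] twist [ 0.0014 -0.0035  0.0019] slide in target axes [-1.9 -1.4 15.9] F [-0.36  0.52 -3.22] op 0.112
205 [(318, np.float64(598.0), np.float64(85.0), np.float64(49.0)), (321, np.float64(595.0), np.float64(80.0), np.float64(59.0)), (324, np.float64(598.0), np.float64(74.0), np.float64(47.0)), (327, np.float64(598.0), np.float64(68.0), np.float64(47.0)), (330, np.float64(598.0), np.float64(63.0), np.float64(49.0)), (333, np.float64(591.0), np.float64(58.0), np.float64(78.0)), (336, np.float64(592.0), np.float64(52.0), np.float64(77.0)), (339, np.float64(591.0), np.float64(47.0), np.float64(81.0)), (342, np.float64(592.0), np.float64(41.0), np.float64(76.0)), (345, np.float64(591.0), np.float64(36.0), np.float64(81.0)), (348, np.float64(591.0), np.float64(30.0), np.float64(79.0)), (351, np.float64(592.0), np.float64(24.0), np.float64(77.0)), (354, np.float64(599.0), np.float64(
[... 5238 characters left out ...]
np.float64(80.0)), (339, np.float64(563.0), np.float64(47.0), np.float64(82.0)), (342, np.float64(563.0), np.float64(41.0), np.float64(83.0)), (345, np.float64(563.0), np.float64(36.0), np.float64(79.0)), (348, np.float64(563.0), np.float64(30.0), np.float64(80.0)), (351, np.float64(563.0), np.float64(25.0), np.float64(79.0)), (354, np.float64(565.0), np.float64(19.0), np.float64(70.0)), (357, np.float64(570.0), np.float64(12.0), np.float64(46.0)), (360, np.float64(570.0), np.float64(6.0), np.float64(44.0)), (363, np.float64(571.0), np.float64(-0.0), np.float64(41.0)), (366, np.float64(578.0), np.float64(-9.0), np.float64(-0.0)), (369, np.float64(579.0), np.float64(-15.0), np.float64(-2.0))]
```

View pics/t4z.png

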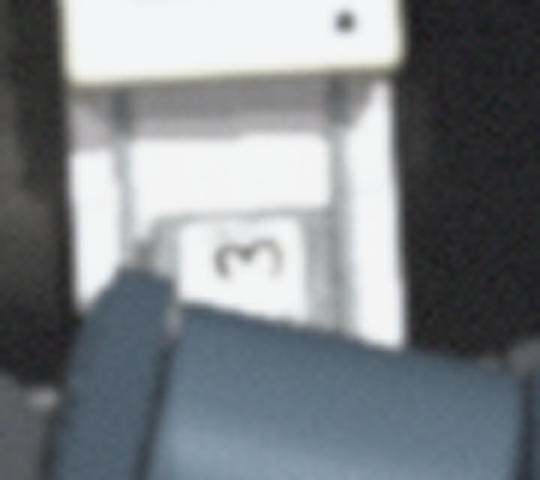

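```bash
python3 -c "
import cv2,numpy as np
g=cv2.imread('pics/t4.png',0).astype(int)
print('cols',list(range(312,366)))
for a,b in((192,195),(197,200),(207,210),(211,214)): print(a,g[a:b,312:366].mean(0).round().astype(int).tolist())
g0=cv2.imread('pics/top0.png',0).astype(int)
for a,b in((207,210),(211,214)): print('empty',a,g0[a:b,312:366].mean(0).round().astype(int).tolist())
"
```

```text
cols [312, 313, 314, 315, 316, 317, 318, 319, 320, 321, 322, 323, 324, 325, 326, 327, 328, 329, 330, 331, 332, 333, 334, 335, 336, 337, 338, 339, 340, 341, 342, 343, 344, 345, 346, 347, 348, 349, 350, 351, 352, 353, 354, 355, 356, 357, 358, 359, 360, 361, 362, 363, 364, 365]
192 [145, 173, 182, 183, 183, 178, 168, 163, 165, 173, 193, 209, 213, 213, 213, 211, 212, 212, 214, 213, 213, 213, 212, 212, 212, 214, 213, 218, 225, 231, 233, 234, 233, 234, 234, 233, 233, 233, 233, 232, 229, 218, 195, 180, 184, 204, 230, 241, 243, 244, 244, 240, 214, 137]
197 [214, 239, 244, 244, 244, 241, 224, 196, 188, 207, 233, 242, 244, 244, 244, 244, 244, 244, 244, 244, 244, 244, 244, 244, 244, 244, 244, 244, 244, 244, 244, 244, 244, 244, 244, 244, 244, 244, 244, 244, 244, 241, 223, 190, 183, 200, 225, 239, 243, 244, 243, 241, 224, 164]
207 [153, 223, 241, 244, 244, 244, 240, 223, 196, 192, 204, 213, 204, 183, 174, 181, 187, 198, 218, 231, 236, 237, 234, 231, 225, 223, 229, 231, 229, 229, 227, 228, 230, 233, 239, 242, 239, 226, 197, 174, 170, 168, 160, 152, 165, 184, 208, 233, 242, 244, 244, 244, 240, 211]
211 [144, 219, 241, 244, 244, 244, 240, 221, 190, 172, 152, 135, 134, 149, 170, 183, 185, 198, 228, 242, 244, 244, 240, 216, 171, 174, 198, 194, 172, 167, 197, 221, 222, 203, 199, 229, 241, 238, 217, 181, 172, 173, 164, 151, 160, 180, 207, 233, 242, 244, 244, 244, 240, 217]
empty 207 [149, 219, 240, 243, 243, 243, 238, 220, 190, 185, 205, 228, 239, 242, 243, 243, 242, 242, 242, 243, 243, 243, 243, 243, 243, 243, 243, 243, 243, 243, 243, 243, 243, 243, 243, 243, 243, 243, 243, 243, 243, 242, 237, 216, 185, 182, 203, 230, 240, 243, 243, 242, 237, 205]
empty 211 [141, 216, 239, 243, 243, 243, 239, 223, 193, 184, 192, 219, 237, 242, 243, 243, 243, 243, 243, 243, 243, 243, 243, 243, 243, 243, 243, 243, 243, 243, 243, 243, 243, 243, 243, 243, 243, 243, 243, 243, 243, 243, 239, 218, 185, 181, 201, 230, 240, 243, 243, 243, 238, 212]
```

Cassette midline and channel midline agree to about 0.5 mm, so I lower it gently.

Request:
carry_out(
  grip=[-1, -1, -1, -1, -1],
  slide=[
    [-1, 0, 6],
    [0, 0, 4],
    [0, 0, 0],
    [0, 0, 0],
    [0, 0, 0],
  ],
  twist=[
    [0, -0.003, 0],
    [0, 0, 0],
    [0, 0, 0],
    [0, 0, 0],
    [0, 0, 0],
  ],
)

```text
time_s: 8.75
position: [0.506, 0.0399, 0.0598]
tcp_rot: [[0.988, 0.07, 0.139], [0.069, -0.998, 0.008], [0.139, 0.002, -0.99]]
force: [-0.2, 0.4, -3.2]
opening: 0.11
```

```bash
python3 -c "
from h import *
to(P(93,22),3.9,8)"
```

```text
t 8.75 pos [0.506  0.0399 0.0598] slide [-0.8 -1.4  5.1] twist [ 0.0014 -0.0003  0.002 ] slide in target axes [-0.8 -1.4  5.1] F [-0.17  0.35 -3.23] op 0.11
```

Request:
carry_out(
  grip=[-1, -1, -1, -1],
  slide=[
    [0, 0, 2],
    [0, 0, 1.5],
    [0, 0, 0],
    [0, 0, 0],
  ],
  twist=[
    [0, 0, 0],
    [0, 0, 0],
    [0, 0, 0],
    [0, 0, 0],
  ],
)

```text
time_s: 9.15
position: [0.5068, 0.0399, 0.0563]
tcp_rot: [[0.988, 0.07, 0.14], [0.069, -0.998, 0.008], [0.14, 0.002, -0.99]]
force: [0.2, -0.5, -3.8]
opening: 0.114
```

```bash
python3 -c "
from h import *
to(P(93,22),3.9,8)"
```

```text
t 9.15 pos [0.5068 0.0399 0.0563] slide [-1.  -1.4  1.4] twist [ 0.0015 -0.0009  0.0021] slide in target axes [-1.  -1.4  1.4] F [ 0.17 -0.48 -3.77] op 0.114
```

Request:
carry_out(
  grip=[-1, -1, -1],
  slide=[
    [0, 0, 1],
    [0, 0, 0.7],
    [0, 0, 0],
  ],
  twist=[
    [0, 0, 0],
    [0, 0, 0],
    [0, 0, 0],
  ],
)

```text
time_s: 9.45
position: [0.5071, 0.0399, 0.0555]
tcp_rot: [[0.988, 0.07, 0.141], [0.07, -0.998, 0.008], [0.141, 0.002, -0.99]]
force: [0.4, -1.4, -3.8]
opening: 0.109
```

Request:
carry_out(
  grip=[-1, -1, -1],
  slide=[
    [0, 0, 0.7],
    [0, 0, 0],
    [0, 0, 0],
  ],
  twist=[
    [0, 0, 0],
    [0, 0, 0],
    [0, 0, 0],
  ],
)

```text
time_s: 9.75
position: [0.5073, 0.0399, 0.0553]
tcp_rot: [[0.987, 0.07, 0.142], [0.07, -0.998, 0.008], [0.142, 0.002, -0.99]]
force: [-0.9, -0.1, -2.2]
opening: 0.115
```

Request:
carry_out(
  grip=[-1, -1, -1],
  slide=[
    [0, 0, 1.5],
    [0, 0, 1.5],
    [0, 0, 0],
  ],
  twist=[
    [0, 0, 0],
    [0, 0, 0],
    [0, 0, 0],
  ],
)

```text
time_s: 10.05
position: [0.5074, 0.0398, 0.0557]
tcp_rot: [[0.987, 0.071, 0.144], [0.07, -0.998, 0.007], [0.144, 0.003, -0.99]]
force: [0.1, 0.1, -3.4]
opening: 0.108
```

```bash
python3 -c "
from h import *
to(P(93,22),3.9,8); print(bot.read_state()['moment'])"
```

```text
t 10.05 pos [0.5074 0.0398 0.0557] slide [-1.6 -1.5  0.8] twist [ 0.0026 -0.0051  0.0029] slide in target axes [-1.6 -1.5  0.8] F [ 0.07  0.09 -3.36] op 0.108
[-0.00500353  0.26617118 -0.06978345]
```

Request:
carry_out(
  grip=[0.2, 0.2, 0.2, 0.2, 0.2, 0.2, 0.2],
  slide=[
    [0, 0, 0],
    [0, 0, 0],
    [0, 0, 0],
    [0, 0, 0],
    [0, 0, 0],
    [0, 0, 0],
    [0, 0, 0],
  ],
  twist=[
    [0, 0, 0],
    [0, 0, 0],
    [0, 0, 0],
    [0, 0, 0],
    [0, 0, 0],
    [0, 0, 0],
    [0, 0, 0],
  ],
)

```text
time_s: 10.75
position: [0.5101, 0.0394, 0.0557]
tcp_rot: [[0.986, 0.07, 0.149], [0.07, -0.998, 0.006], [0.149, 0.004, -0.989]]
force: [-0.8, 0.7, 0.0]
opening: 0.588
```

```bash
python3 -c "
from h import *
to(P(93,22),3.9,8)
c=cap('scene','s5.png'); i=cv2.imread('pics/s5.png')[150:330,220:420]; cv2.imwrite('pics/s5z.png',cv2.resize(i,None,fx=3,fy=3))
"
```

```text
t 10.75 pos [0.5101 0.0394 0.0557] slide [-4.2 -2.1  0.4] twist [ 0.0037 -0.0097  0.0028] slide in target axes [-4.2 -2.1  0.4] F [-0.77  0.66  0.  ] op 0.588
```

View pics/s5z.png

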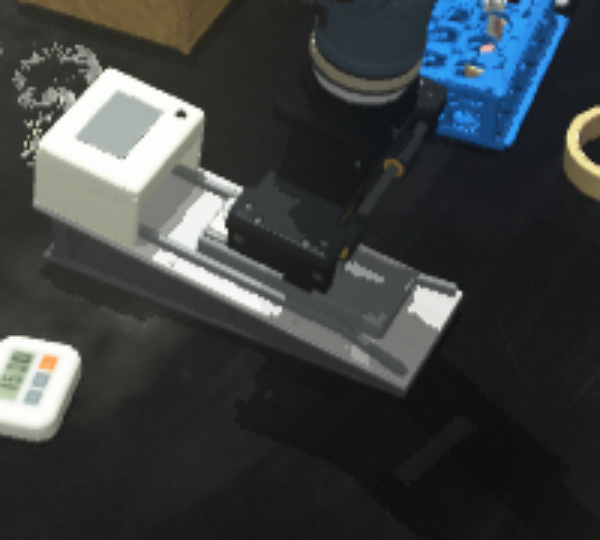

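Released, and the carrier lies in the channel. Now I lift clear and measure it.

Request:
carry_out(
  grip=[0.2, 0.2, 0.2, 0, -1, -1, -1, -1, -1, -1, -1],
  slide=[
    [0, 0, -15],
    [0, 0, -30],
    [0, 0, -40],
    [-30, 0, -10],
    [-30, 0, 0],
    [-20, 0, 0],
    [-20, 0, 0],
    [-10, 0, 0],
    [0, 0, 0],
    [0, 0, 0],
    [0, 0, 0],
  ],
  twist=[
    [0, 0, 0],
    [0, 0, 0],
    [0, 0, 0],
    [0, 0, 0],
    [0, 0, 0],
    [0, 0, 0],
    [0, 0, 0],
    [0, 0, 0],
    [0, 0, 0],
    [0, 0, 0],
    [0, 0, 0],
  ],
)

```text
time_s: 11.9
position: [0.3873, 0.0301, 0.1373]
tcp_rot: [[0.985, 0.07, 0.156], [0.07, -0.998, 0.005], [0.156, 0.006, -0.988]]
force: [0.0, -0.6, 0.2]
opening: 0.024
```

```bash
python3 -c "
from h import *
to(P(20,50),3.9,8)
for n in ('top','scene'):
    c=cap(n,n+'6.png'); i=cv2.imread('pics/%s6.png'%n)
    w=cloud(c); a=np.radians(YAW)
    O=P(0,0); t=np.radians(8); U=np.array([np.cos(a)*np.cos(t),np.sin(a)*np.cos(t),np.sin(t)]);N=np.array([-np.cos(a)*np.sin(t),-np.sin(a)*np.sin(t),np.cos(t)]);L=np.cross(N,U)
    q=(w-O)*1000; S,La,n_=q@U,q@L,q@N
    for nm,lo,hi in(('top',15,21),('cass',22,27),('fin',38,48)):
        m=(S>0)&(S<215)&(abs(La)<35)&(n_>lo)&(n_<hi)
        if m.sum()>10:
            r=cv2.minAreaRect(np.c_[S[m],La[m]].astype(np.float32)); print(n,nm,m.sum(),np.round(r[0],1),np.round(r[1],1),round(r[2],2),'S',np.percentile(S[m],[0.5,99.5]).round(1),'L',np.percentile(La[m],[1,99]).round(1),'n',np.median(n_[m]).round(1))
i=cv2.imread('pics/top6.png')[120:400,250:430]; cv2.imwrite('pics/top6z.png',cv2.resize(i,None,fx=2.1,fy=2.1))
i=cv2.imread('pics/scene6.png')[150:330,220:420]; cv2.imwrite('pics/scene6z.png',cv2.resize(i,None,fx=3,fy=3))
"
```

```text
t 11.9 pos [0.3873 0.0301 0.1373] slide [32.1 -3.4 70.8] twist [ 0.0061 -0.0171  0.0029] slide in target axes [33.3 -3.  70.3] F [ 0.04 -0.59  0.2 ] op 0.024
top top 1265 [107.    2.7] [ 62.1 149.8] 89.99 S [ 32.7 181.2] L [-27.7  27.3] n 18.7
top cass 665 [107.8  -0.9] [ 53.  146.6] 89.22 S [ 36.  179.3] L [-25.2  23.5] n 23.8
top fin 78 [94.8 -0.5] [29.9 10.1] 0.69 S [ 80.  109.6] L [-5.4  4.6] n 45.3
scene top 807 [ 1.055e+02 -1.000e-01] [150.3  59.5] 0.74 S [ 31.3 179.3] L [-28.8  28.5] n 18.0
scene cass 289 [126.   2.] [ 49.4 100.1] 88.87 S [ 78.8 175.7] L [-22.4  22.7] n 23.4
scene fin 77 [92.9 -0.5] [31.  14.3] 6.13 S [ 77.4 108.4] L [-6.7  5.4] n 43.6
```

View pics/top6z.png

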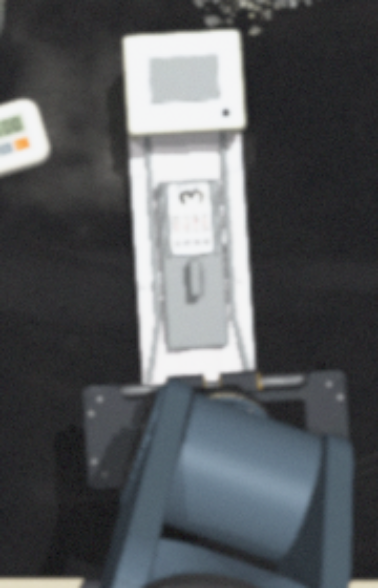

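View pics/scene6z.png

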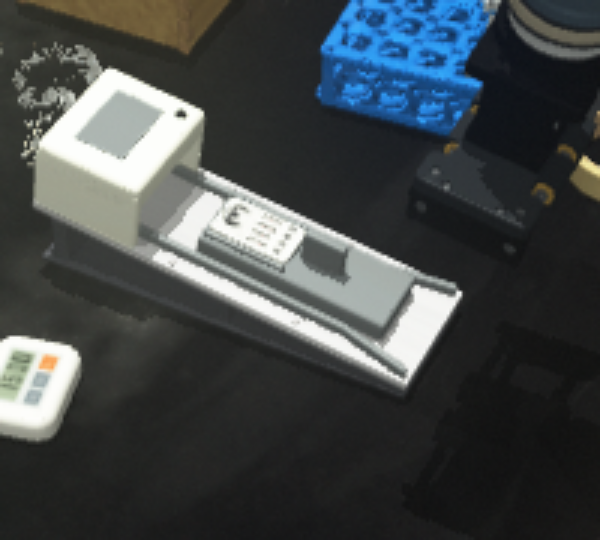

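Carrier: flat in the channel, centre about 106 mm up the slope, about 0.3 mm off-centre and 0.7° yawed, nose about 39 mm short of the mouth. Next I bring the shut fingers behind the tail.

Request:
carry_out(
  grip=[-1, -1, -1, -1, -1, -1, -1, -1],
  slide=[
    [12, -1, 20],
    [12, -1, 20],
    [0, -1, 20],
    [0, 0, 20],
    [0, 0, 15],
    [0, 0, 0],
    [0, 0, 0],
    [0, 0, 0],
  ],
  twist=[
    [0.005, -0.017, 0.003],
    [0, 0, 0],
    [0, 0, 0],
    [0, 0, 0],
    [0, 0, 0],
    [0, 0, 0],
    [0, 0, 0],
    [0, 0, 0],
  ],
)

```text
time_s: 12.8
position: [0.4349, 0.0347, 0.0441]
tcp_rot: [[0.986, 0.069, 0.15], [0.069, -0.998, 0.006], [0.15, 0.004, -0.989]]
force: [0.9, -0.4, 1.0]
opening: 0.004
```

```bash
python3 -c "
from h import *
to(P(12,7),3.9,8)"
```

```text
t 12.8 pos [0.4349 0.0347 0.0441] slide [-9.1 -1.8 14.3] twist [ 0.0042 -0.0109  0.0016] slide in target axes [-9.  -1.7 14.4] F [ 0.9  -0.44  0.98] op 0.004
```

Request:
carry_out(
  grip=[-1, -1, -1, -1, -1, -1],
  slide=[
    [-11, -2, 0],
    [0, 0, 5],
    [0, 0, 5],
    [0, 0, 2],
    [0, 0, 0],
    [0, 0, 0],
  ],
  twist=[
    [0.004, -0.011, 0],
    [0, 0, 0],
    [0, 0, 0],
    [0, 0, 0],
    [0, 0, 0],
    [0, 0, 0],
  ],
)

```text
time_s: 13.4
position: [0.4255, 0.036, 0.0316]
tcp_rot: [[0.987, 0.07, 0.142], [0.069, -0.998, 0.009], [0.142, 0.001, -0.99]]
force: [1.0, 0.3, 0.0]
opening: 0.004
```

```bash
python3 -c "
from h import *
to(P(12,7),3.9,8)"
```

```text
t 13.4 pos [0.4255 0.036  0.0316] slide [1.9 0.2 3.3] twist [ 0.001  -0.0031  0.0018] slide in target axes [1.9 0.2 3.3] F [1.01 0.32 0.04] op 0.004
```

Request:
carry_out(
  grip=[-1, -1, -1, -1, -1, -1, -1, -1, -1],
  slide=[
    [0, 0, 3],
    [4, 0, 0],
    [4, 0, 0],
    [4, 0, 0],
    [4, 0, 0],
    [4, 0, 0],
    [4, 0, 0],
    [0, 0, 0],
    [0, 0, 0],
  ],
  twist=[
    [0, -0.003, 0.002],
    [0, 0, 0],
    [0, 0, 0],
    [0, 0, 0],
    [0, 0, 0],
    [0, 0, 0],
    [0, 0, 0],
    [0, 0, 0],
    [0, 0, 0],
  ],
)

```text
time_s: 14.3
position: [0.4489, 0.0386, 0.0317]
tcp_rot: [[0.989, 0.068, 0.133], [0.068, -0.998, 0.01], [0.133, -0.001, -0.991]]
force: [-2.0, -0.2, -0.3]
opening: 0.004
```

```bash
cat >> h.py <<'E'
def st():
    s=bot.read_state(); a=np.radians(YAW); t=np.radians(8); U=np.array([np.cos(a)*np.cos(t),np.sin(a)*np.cos(t),np.sin(t)]);N=np.array([-np.cos(a)*np.sin(t),-np.sin(a)*np.sin(t),np.cos(t)]);L=np.cross(N,U)
    q=(s['position']-P(0,0))*1000; print('S %.1f L %.1f n %.1f'%(q@U,q@L,q@N),'F',s['force'].round(2))
    to(P(q@U,8),YAW,8)
E
python3 -c "
from h import *
st()"
```

```text
S 33.4 L 1.2 n 7.1 F [-1.99 -0.24 -0.3 ]
t 14.3 pos [0.4489 0.0386 0.0317] slide [-0.   1.2 -0.9] twist [-0.001   0.0063  0.0001] slide in target axes [ 0.   1.2 -0.9] F [-1.99 -0.24 -0.3 ] op 0.004
```

Request:
carry_out(
  grip=[-1, -1, -1, -1, -1, -1, -1, -1, -1],
  slide=[
    [4, 0.5, -0.3],
    [4, 0.5, -0.3],
    [4, 0, -0.3],
    [4, 0, -0.3],
    [4, 0, -0.2],
    [4, 0, -0.2],
    [4, 0, -0.2],
    [0, 0, 0],
    [0, 0, 0],
  ],
  twist=[
    [0, 0.006, 0],
    [0, 0.002, 0],
    [0, 0.002, 0],
    [0, 0.002, 0],
    [0, 0.002, 0],
    [0, 0.002, 0],
    [0, 0, 0],
    [0, 0, 0],
    [0, 0, 0],
  ],
)

```text
time_s: 15.2
position: [0.479, 0.0395, 0.0378]
tcp_rot: [[0.986, 0.068, 0.15], [0.067, -0.998, 0.011], [0.15, -0.001, -0.989]]
force: [-1.2, -1.0, -1.1]
opening: 0.005
```

```bash
python3 -c "
from h import *
st()"
```

```text
S 64.1 L 0.1 n 9.0 F [-1.16 -1.03 -1.12]
t 15.2 pos [0.479  0.0395 0.0378] slide [-0.   0.1  1. ] twist [-0.001  -0.0112  0.0001] slide in target axes [0.  0.1 1. ] F [-1.16 -1.03 -1.12] op 0.005
```

```bash
cat >> h.py <<'E'
def carrier(tag):
    a=np.radians(YAW); t=np.radians(8); U=np.array([np.cos(a)*np.cos(t),np.sin(a)*np.cos(t),np.sin(t)]);N=np.array([-np.cos(a)*np.sin(t),-np.sin(a)*np.sin(t),np.cos(t)]);L=np.cross(N,U)
    for n in ('top','scene'):
        c=cap(n,n+tag+'.png'); w=cloud(c); q=(w-P(0,0))*1000; S,La,n_=q@U,q@L,q@N
        for nm,lo,hi in(('fin',38,48),('top',15,21)):
            m=(S>0)&(S<215)&(abs(La)<(9 if nm=='fin' else 35))&(n_>lo)&(n_<hi)
            if m.sum()>10:
                r=cv2.minAreaRect(np.c_[S[m],La[m]].astype(np.float32)); print(n,nm,m.sum(),np.round(r[0],1),np.round(r[1],1),round(r[2],2),'S',np.percentile(S[m],[0.5,99.5]).round(1),'L',np.percentile(La[m],[1,99]).round(1))
    i=cv2.imread('pics/scene%s.png'%tag)[150:330,220:420]; cv2.imwrite('pics/scene%sz.png'%tag,cv2.resize(i,None,fx=3,fy=3))
E
python3 -c "
from h import *
carrier('7')"
```

```text
top fin 83 [139.5  -0.2] [ 9.3 31. ] 86.18 S [123.9 155.1] L [-5.6  4.2]
top top 710 [1.643e+02 1.000e-01] [ 66.7 103.9] 84.69 S [110.9 213.1] L [-28.3  26.9]
scene fin 75 [138.7  -0.9] [32.  13.8] 1.67 S [122.9 154.6] L [-7.2  5.7]
scene top 304 [169.2   0.7] [91.6 58.6] 0.18 S [123.7 214.4] L [-27.9  28.8]
```

View pics/scene7z.png

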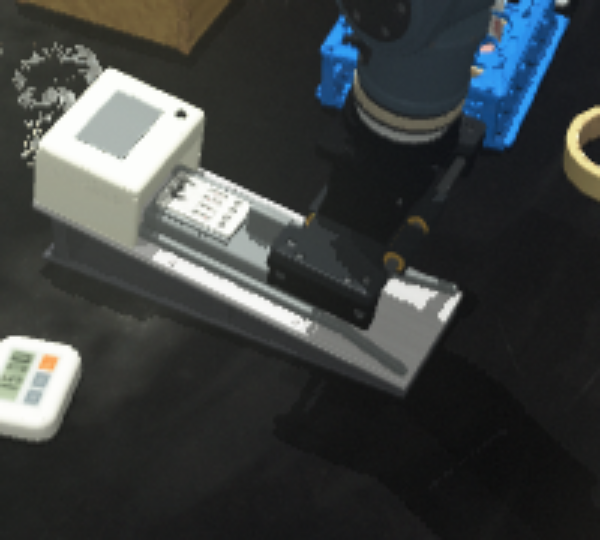

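The nose is now about 6 mm inside the mouth and still straight. I go on, more slowly.

Request:
carry_out(
  grip=[-1, -1, -1, -1, -1, -1, -1],
  slide=[
    [3, 0, 0.3],
    [3, 0, 0],
    [3, 0, 0],
    [3, 0, 0],
    [2, 0, 0],
    [1.5, 0, 0],
    [1.5, 0, 0],
  ],
  twist=[
    [0, -0.009, 0],
    [0, 0, 0],
    [0, 0, 0],
    [0, 0, 0],
    [0, 0, 0],
    [0, 0, 0],
    [0, 0, 0],
  ],
)

```text
time_s: 16.0
position: [0.495, 0.0411, 0.0398]
tcp_rot: [[0.988, 0.068, 0.136], [0.067, -0.998, 0.011], [0.136, -0.002, -0.991]]
force: [-3.0, 0.2, 0.1]
opening: 0.004
```

```bash
python3 -c "
from h import *
st()"
```

```text
S 80.2 L 0.6 n 8.8 F [-2.95  0.24  0.06]
t 16.0 pos [0.495  0.0411 0.0398] slide [0.  0.6 0.8] twist [-0.002   0.0027 -0.0001] slide in target axes [0.  0.6 0.8] F [-2.95  0.24  0.06] op 0.004
```

Request:
carry_out(
  grip=[-1, -1],
  slide=[
    [1.5, 0, -0.1],
    [1.5, 0, -0.1],
  ],
  twist=[
    [0, 0.002, 0],
    [0, 0, 0],
  ],
)

```text
time_s: 16.2
position: [0.4983, 0.0413, 0.0404]
tcp_rot: [[0.988, 0.068, 0.138], [0.067, -0.998, 0.011], [0.139, -0.002, -0.99]]
force: [-1.5, -0.8, 0.1]
opening: 0.004
```

Request:
carry_out(
  grip=[-1, -1],
  slide=[
    [1.5, 0, -0.1],
    [1.5, 0, -0.1],
  ],
  twist=[
    [0, 0.001, 0],
    [0, 0.001, 0],
  ],
)

```text
time_s: 16.4
position: [0.5017, 0.0414, 0.0409]
tcp_rot: [[0.988, 0.068, 0.141], [0.067, -0.998, 0.011], [0.141, -0.002, -0.99]]
force: [-1.3, -0.9, -1.8]
opening: 0.003
```

Request:
carry_out(
  grip=[-1, -1],
  slide=[
    [1.5, 0, -0.1],
    [1.5, 0, -0.1],
  ],
  twist=[
    [0, 0.001, 0],
    [0, 0.001, 0],
  ],
)

```text
time_s: 16.6
position: [0.5049, 0.0416, 0.0415]
tcp_rot: [[0.987, 0.068, 0.143], [0.067, -0.998, 0.012], [0.143, -0.002, -0.99]]
force: [-1.9, -0.4, -1.3]
opening: 0.001
```

```bash
python3 -c "
from h import *
st()"
```

```text
S 90.3 L 0.4 n 9.1 F [-1.92 -0.45 -1.29]
t 16.6 pos [0.5049 0.0416 0.0415] slide [-0.   0.4  1.1] twist [-0.0018 -0.0043 -0.0003] slide in target axes [0.  0.4 1.1] F [-1.92 -0.45 -1.29] op 0.001
```

Request:
carry_out(
  grip=[-1, -1],
  slide=[
    [1, 0, 0.1],
    [1, 0, 0],
  ],
  twist=[
    [0, -0.003, 0],
    [0, 0, 0],
  ],
)

```text
time_s: 16.8
position: [0.5068, 0.0418, 0.0418]
tcp_rot: [[0.988, 0.068, 0.139], [0.067, -0.998, 0.011], [0.14, -0.002, -0.99]]
force: [-1.3, -0.8, -0.2]
opening: 0.003
```

Request:
carry_out(
  grip=[-1, -1],
  slide=[
    [1, 0, 0],
    [1, 0, 0],
  ],
  twist=[
    [0, 0, 0],
    [0, 0, 0],
  ],
)

```text
time_s: 17.0
position: [0.509, 0.042, 0.0421]
tcp_rot: [[0.988, 0.068, 0.139], [0.067, -0.998, 0.011], [0.14, -0.002, -0.99]]
force: [-1.4, -0.3, -1.0]
opening: 0.005
```

Request:
carry_out(
  grip=[-1, -1],
  slide=[
    [1, 0, 0],
    [1, 0, 0],
  ],
  twist=[
    [0, 0, 0],
    [0, 0, 0],
  ],
)

```text
time_s: 17.2
position: [0.5111, 0.0421, 0.0424]
tcp_rot: [[0.988, 0.068, 0.139], [0.067, -0.998, 0.011], [0.14, -0.002, -0.99]]
force: [-2.2, -0.2, -1.2]
opening: 0.004
```

```bash
python3 -c "
from h import *
st()"
```

```text
S 96.5 L 0.5 n 9.0 F [-2.17 -0.21 -1.15]
t 17.2 pos [0.5111 0.0421 0.0424] slide [-0.   0.5  1. ] twist [-0.002  -0.0005 -0.0002] slide in target axes [-0.   0.5  1. ] F [-2.17 -0.21 -1.15] op 0.004
```

Request:
carry_out(
  grip=[-1, -1],
  slide=[
    [1, 0, 0],
    [1, 0, 0],
  ],
  twist=[
    [0, 0, 0],
    [0, 0, 0],
  ],
)

```text
time_s: 17.4
position: [0.5132, 0.0423, 0.0427]
tcp_rot: [[0.988, 0.068, 0.139], [0.067, -0.998, 0.011], [0.14, -0.002, -0.99]]
force: [-1.8, -0.6, -0.6]
opening: 0.007
```

Request:
carry_out(
  grip=[-1, -1],
  slide=[
    [1, 0, 0],
    [1, 0, 0],
  ],
  twist=[
    [0, 0, 0],
    [0, 0, 0],
  ],
)

```text
time_s: 17.6
position: [0.5148, 0.0425, 0.0429]
tcp_rot: [[0.988, 0.068, 0.138], [0.067, -0.998, 0.012], [0.138, -0.002, -0.99]]
force: [-3.2, -0.6, 1.2]
opening: 0.007
```

Request:
carry_out(
  grip=[-1, -1],
  slide=[
    [1, 0, 0],
    [1, 0, 0],
  ],
  twist=[
    [0, 0, 0],
    [0, 0, 0],
  ],
)

```text
time_s: 17.8
position: [0.5154, 0.0428, 0.043]
tcp_rot: [[0.988, 0.068, 0.135], [0.067, -0.998, 0.012], [0.135, -0.003, -0.991]]
force: [-4.3, 0.1, 1.0]
opening: 0.006
```

```bash
python3 -c "
from h import *
st()"
```

```text
S 100.9 L 0.9 n 9.1 F [-4.25  0.11  0.96]
t 17.8 pos [0.5154 0.0428 0.043 ] slide [0.  0.9 1.1] twist [-0.0028  0.0037 -0.    ] slide in target axes [0.  0.9 1.1] F [-4.25  0.11  0.96] op 0.006
```

The force is rising and the advance per row is shrinking, so this is the stop, at TCP about 98 mm. I press on in small steps.

Request:
carry_out(
  grip=[-1, -1],
  slide=[
    [1.5, 0, 0],
    [1.5, 0, 0],
  ],
  twist=[
    [0, 0.004, 0],
    [0, 0.002, 0],
  ],
)

```text
time_s: 18.0
position: [0.5166, 0.0433, 0.0432]
tcp_rot: [[0.988, 0.069, 0.137], [0.067, -0.998, 0.013], [0.138, -0.004, -0.99]]
force: [-5.7, -1.5, 1.6]
opening: 0.003
```

```bash
python3 -c "
from h import *
st()"
```

```text
S 102.2 L 1.3 n 9.0 F [-5.65 -1.46  1.62]
t 18.0 pos [0.5166 0.0433 0.0432] slide [0.  1.3 1. ] twist [-0.0037  0.0012  0.0001] slide in target axes [0.  1.3 1. ] F [-5.65 -1.46  1.62] op 0.003
```

Request:
carry_out(
  grip=[-1, -1],
  slide=[
    [1.5, 0, 0],
    [1.5, 0, 0],
  ],
  twist=[
    [0, 0.003, 0],
    [0, 0.003, 0],
  ],
)

```text
time_s: 18.2
position: [0.5175, 0.0438, 0.0433]
tcp_rot: [[0.988, 0.069, 0.139], [0.068, -0.998, 0.014], [0.14, -0.005, -0.99]]
force: [-5.0, -1.5, 2.2]
opening: 0.005
```

```bash
python3 -c "
from h import *
st()"
```

```text
S 103.1 L 1.7 n 9.0 F [-5.03 -1.46  2.23]
t 18.2 pos [0.5175 0.0438 0.0433] slide [-0.   1.7  1. ] twist [-0.0047 -0.0007  0.0002] slide in target axes [-0.   1.7  1. ] F [-5.03 -1.46  2.23] op 0.005
```

Request:
carry_out(
  grip=[-1, -1],
  slide=[
    [2, 0.5, -0.4],
    [2, 0.5, -0.4],
  ],
  twist=[
    [-0.003, 0.003, 0],
    [-0.002, 0.003, 0],
  ],
)

```text
time_s: 18.4
position: [0.5191, 0.0434, 0.0437]
tcp_rot: [[0.988, 0.068, 0.14], [0.067, -0.998, 0.01], [0.141, -0.001, -0.99]]
force: [-4.4, -0.6, -2.9]
opening: 0.003
```

```bash
python3 -c "
from h import *
st()"
```

```text
S 104.7 L 1.2 n 9.3 F [-4.45 -0.65 -2.9 ]
t 18.4 pos [0.5191 0.0434 0.0437] slide [-0.   1.2  1.3] twist [-0.0008 -0.0017  0.0001] slide in target axes [0.  1.2 1.3] F [-4.45 -0.65 -2.9 ] op 0.003
```

Request:
carry_out(
  grip=[-1, -1],
  slide=[
    [1.5, 0.2, 0],
    [1.5, 0.2, 0],
  ],
  twist=[
    [0, 0.002, 0],
    [0, 0.002, 0],
  ],
)

```text
time_s: 18.6
position: [0.5197, 0.0436, 0.0435]
tcp_rot: [[0.988, 0.069, 0.139], [0.068, -0.998, 0.011], [0.14, -0.002, -0.99]]
force: [-7.4, -1.3, 2.7]
opening: 0.008
```

```bash
python3 -c "
from h import *
st(); carrier('8')"
```

```text
S 105.3 L 1.4 n 8.9 F [-7.42 -1.35  2.7 ]
t 18.6 pos [0.5197 0.0436 0.0435] slide [-0.   1.4  0.9] twist [-0.002  -0.0004  0.0005] slide in target axes [-0.   1.4  0.9] F [-7.42 -1.35  2.7 ] op 0.008
top fin 81 [181.5  -0.2] [31.6  9.7] 0.62 S [165.9 197.1] L [-4.9  4.7]
top top 430 [185.6  -0.6] [58.  55.8] 1.43 S [158.4 214.2] L [-27.6  27.2]
scene fin 60 [180.4   0.2] [12.4 30.6] 85.44 S [165.6 195.5] L [-5.8  6.5]
scene top 152 [192.4   2.1] [45.6 58.5] 1.02 S [169.8 214.5] L [-26.4  29.6]
```

View pics/scene8z.png

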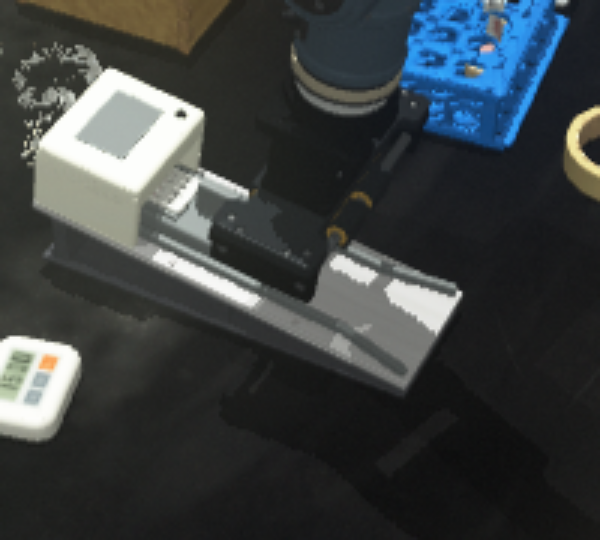

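Request:
carry_out(
  grip=[-1, -1, -1],
  slide=[
    [1.4, 0.2, -0.3],
    [1.3, 0.2, -0.2],
    [1.3, 0, 0],
  ],
  twist=[
    [0, 0.002, 0],
    [0, 0.002, 0],
    [0, 0.001, 0],
  ],
)

```text
time_s: 19.0
position: [0.5203, 0.0438, 0.0437]
tcp_rot: [[0.988, 0.069, 0.137], [0.068, -0.998, 0.013], [0.138, -0.003, -0.99]]
force: [-7.1, -2.2, 2.5]
opening: 0.002
```

```bash
python3 -c "
from h import *
st()"
```

```text
S 105.9 L 1.6 n 9.0 F [-7.09 -2.24  2.5 ]
t 19.0 pos [0.5203 0.0438 0.0437] slide [0.  1.6 1. ] twist [-0.0036  0.0016  0.0007] slide in target axes [0.  1.6 1. ] F [-7.09 -2.24  2.5 ] op 0.002
```

Firmly home: about 7 mm of travel since first contact, total push about 7 N. Now I back off gently along the slope.

Request:
carry_out(
  grip=[-1, -1, -1, -1, -1, -1, -1, -1, -1, -1],
  slide=[
    [0, 0, 0],
    [-0.5, 0, 0],
    [-0.5, 0, 0],
    [-1, 0, 0],
    [-1, 0, 0],
    [-1, 0, 0],
    [-2, 0, 0],
    [-3, 0, 0],
    [-5, 0, 0],
    [-5, 0, 0],
  ],
  twist=[
    [0, 0, 0],
    [0, 0, 0],
    [0, 0, 0],
    [0, 0, 0],
    [0, 0, 0],
    [0, 0, 0],
    [0, 0, 0],
    [0, 0, 0],
    [0, 0, 0],
    [0, 0, 0],
  ],
)

```text
time_s: 20.0
position: [0.5102, 0.041, 0.043]
tcp_rot: [[0.985, 0.068, 0.157], [0.068, -0.998, 0.01], [0.157, 0.001, -0.988]]
force: [0.4, -0.4, 0.0]
opening: 0.005
```

```bash
python3 -c "
from h import *
st(); carrier('9')"
```

```text
S 95.6 L -0.5 n 9.8 F [ 0.37 -0.42  0.  ]
t 20.0 pos [0.5102 0.041  0.043 ] slide [-0.  -0.5  1.8] twist [ 0.001  -0.0185  0.0005] slide in target axes [-0.  -0.5  1.8] F [ 0.37 -0.42  0.  ] op 0.005
top fin 81 [177.6  -0.8] [ 9.2 31. ] 86.5 S [161.9 192.4] L [-5.5  4.3]
top top 666 [176.2  -0.6] [55.8 76.8] 89.81 S [139.2 213.7] L [-28.1  26.8]
scene fin 77 [174.7   0.2] [11.9 32.1] 88.62 S [158.8 190.4] L [-5.8  6.1]
scene top 236 [184.4   0.6] [60.9 57.5] 1.46 S [154.9 214.3] L [-27.1  28.7]
```

View pics/scene9z.png

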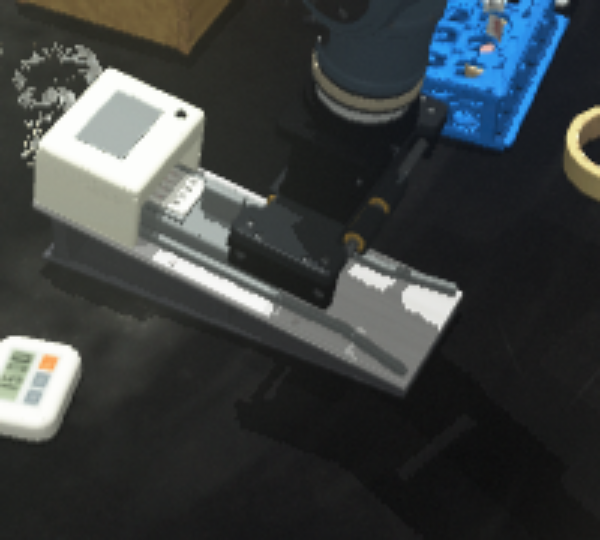

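The carrier sprang back about 5 mm and friction holds it. Expected residual compression is about 2 mm, around 1 N. I withdraw fully and check it stays.

Request:
carry_out(
  grip=[-1, -1, -1, -1, -1, -1, -1, -1, -1],
  slide=[
    [-10, 0, 0],
    [-15, 0, -5],
    [-15, 0, -15],
    [-10, 0, -30],
    [-10, 0, -30],
    [-10, 0, -30],
    [0, 0, 0],
    [0, 0, 0],
    [0, 0, 0],
  ],
  twist=[
    [0, 0, 0],
    [0, 0, 0],
    [0, 0, 0],
    [0, 0, 0],
    [0, 0, 0],
    [0, 0, 0],
    [0, 0, 0],
    [0, 0, 0],
    [0, 0, 0],
  ],
)

```text
time_s: 21.0
position: [0.416, 0.0353, 0.1413]
tcp_rot: [[0.986, 0.068, 0.154], [0.067, -0.998, 0.01], [0.154, 0.0, -0.988]]
force: [-0.4, 0.6, 0.2]
opening: 0.008
```

```bash
python3 -c "
from h import *
st(); carrier('10')"
```

```text
S 15.9 L 0.1 n 120.3 F [-0.36  0.57  0.22]
t 21.0 pos [0.416  0.0353 0.1413] slide [-1.700e+00  1.000e-01  1.123e+02] twist [ 0.0002 -0.0149 -0.0003] slide in target axes [-0.000e+00  1.000e-01  1.123e+02] F [-0.36  0.57  0.22] op 0.008
top fin 82 [176.1  -0.8] [ 9.3 30.8] 86.72 S [161.4 191.6] L [-5.5  4.3]
top top 1089 [135.9  -0.3] [ 61.8 159.8] 87.12 S [114.1 213.6] L [-28.1  27. ]
scene fin 70 [174.4  -0.5] [14.6 31.5] 88.77 S [158.9 190.1] L [-7.8  6.3]
scene top 607 [163.7   0.4] [102.4  57.8] 1.38 S [113.  213.1] L [-27.5  27.7]
```

View pics/scene10.png

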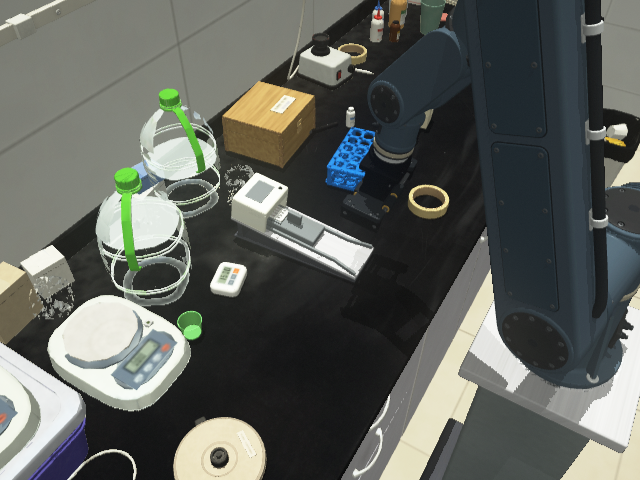

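The carrier is inside the hood, and timer, cup and tape are in place. One check for creep before handing in.

Request:
carry_out(
  grip=[-1, -1, -1, -1, -1, -1, -1, -1, -1, -1],
  slide=[
    [0, 0, 0],
    [0, 0, 0],
    [0, 0, 0],
    [0, 0, 0],
    [0, 0, 0],
    [0, 0, 0],
    [0, 0, 0],
    [0, 0, 0],
    [0, 0, 0],
    [0, 0, 0],
  ],
  twist=[
    [0, 0, 0],
    [0, 0, 0],
    [0, 0, 0],
    [0, 0, 0],
    [0, 0, 0],
    [0, 0, 0],
    [0, 0, 0],
    [0, 0, 0],
    [0, 0, 0],
    [0, 0, 0],
  ],
)

```text
time_s: 22.1
position: [0.4163, 0.0354, 0.1385]
tcp_rot: [[0.987, 0.068, 0.148], [0.067, -0.998, 0.011], [0.149, -0.001, -0.989]]
force: [-0.2, 0.0, 0.3]
opening: 0.004
```

```bash
python3 -c "
from h import *
st(); carrier('11')
f=lambda n:cv2.imread('pics/'+n,0).astype(np.float32)
def ps(a,b,r):
    a=f(a)[r];b=f(b)[r];
    return cv2.phaseCorrelate(a.copy(),b.copy(),cv2.createHanningWindow(a.shape[::-1],cv2.CV_32F))
for n in('9','10'):
    e,M=None,None
    for cam,tpl in (('top',(slice(188,240),slice(322,360))),('scene',(slice(205,250),slice(272,330)))):
        T=f(cam+n+'.png')[tpl]; I=f(cam+'11.png')[tpl]; W=np.float32([[1,0,0],[0,1,0]])
        try: print(cam,n,cv2.findTransformECC(T,I,W,cv2.MOTION_TRANSLATION)[1][:,2])
        except Exception as x: print(x)
for nm,r in dict(timer=(slice(160,212),slice(225,280)),cup=(slice(170,212),slice(160,200)),tape=(slice(285,355),slice(445,520))).items(): print(nm,ps('top0.png','top11.png',r))
"
```

```text
S 15.8 L 0.2 n 117.5 F [-0.2   0.02  0.28]
t 22.1 pos [0.4163 0.0354 0.1385] slide [ -1.1   0.3 109.5] twist [-0.0013 -0.0098 -0.0002] slide in target axes [  0.    0.2 109.5] F [-0.2   0.02  0.28] op 0.004
top fin 75 [176.7  -0.9] [ 9.4 29.3] 86.46 S [162.  191.5] L [-5.6  4.4]
top top 1024 [138.2   2.9] [ 62.9 153.6] 89.96 S [114.1 213.4] L [-28.1  26.9]
scene fin 74 [174.9  -1.5] [29.7 15.1] 7.35 S [159.7 189.5] L [-7.6  5.9]
scene top 595 [163.5   0. ] [102.8  59.8] 0.23 S [112.6 213.6] L [-27.7  27.5]
top 9 [0.26511404 0.533527  ]
scene 9 [-1.840827 -0.735094]
top 10 [0.0093956  0.00340108]
scene 10 [ 0.00121597 -0.00054392]
timer ((-0.03872947323070619, 0.04878879446036066), 0.8761534440664598)
cup ((-0.017051416670987862, 0.5076135900251018), 0.9072648413976033)
tape ((0.5447691328333661, 0.17438054580858875), 1.0115107504526775)
```

The carrier has been stationary for the last second (image shift under 0.01 px), and the bystanders are unmoved. Handing in.

```bash
python3 -c "
from rig import bot
print(bot.hand_in())"
```

```text
the job is handed in; nothing more can be done
None
```

I set the carrier down between the rails, pushed it up the ramp under the hood until it pressed against the stop, and handed the job in at about 22 s. No verdict is reported.

- **Placing:** I gripped the carrier by its fin and laid it on the lower ramp with the cassette end uphill. The nose was about 39 mm short of the hood, within 0.5 mm of the middle and about 0.7° off straight.
- **Pushing:** With the fingers shut, I pushed on the tail along the slope. I felt the stop about 41 mm inside the hood and pressed roughly 7 mm further. The highest push I read was about 7.4 N, including sliding friction, well below the 16 N limit. I held that for about half a second, then backed off slowly.
- **Last checks:**
  - After release the carrier sprang back about 5 mm.
  - The nose is about 43 mm inside the hood, centred within about 1 mm, and did not move over the last second.
  - The robot is clear of everything, and the timer, cup and tape roll shifted by less than a pixel (about 1 mm).
- **Not measured directly:** I couldn't check that the carrier still bears on the stop. I infer about 1.5–2 mm of spring compression, around 1 N, from the push distances and the friction. The two cameras disagreed by about 2 mm on its position along the slope, which is within their calibration but as large as that inferred compression.

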